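# Set the length stop and gang cast-stone strips against the rail for marking out

## Robot

A 7-joint arm with a two-finger parallel gripper is mounted at the origin on the work surface. World frame = base frame: x ahead of the robot, y to its left, z up, the work surface at z = 0. Lengths are in m, angles in rad, forces in N, time in s.
With the tool pointing down it reaches from about 0.4 to 0.875 m from the base axis. Payload 19.3 kg.
Tool frame: the origin (TCP) lies at the very end of the fingers, on their centre line; the grasp point (between the pads) lies 19 mm behind it (grip_depth is the distance from the TCP to the grasp point, in m); y points along the fingers, z is the direction in which the jaws open and shut, and the axes are right-handed (so a half turn about y gives the same grasp; the last joint's range is limited). The gripper opens to 85 mm and grips with 20 to 120 N. Pads are 22 mm wide; open, the fingers measure 114 mm over their backs; the gripper's body (76 mm by 85 mm) begins 54 mm behind the grasp point. The pads swing forward as they close: fully open they stand 13 mm farther back than shut.
Start: joints at [1.239, 0.521, -0.036, 1.599, 0.021, 1.021, -0.113], TCP at [0.162, -0.604, 0.231] pointing down, gripper open.
Joint ranges: [-2.91, 2.91], [-0.3, 2.13], [-1.5, 1.42], [0.17, 2.43], [-1.26, 4.41], [0.16, 1.93], [-2.52, 2.52]. Speed limits (rad/s): [1.89, 1.89, 2.39, 2.39, 3.01, 3.01, 3.01].

## Interface

Orientations are given as a unit quaternion [x, y, z, w].
In Python, from workcell import * gives the robot as it stands. Calls block until the motion is done:
- move_pose(position, orientation): joint-space move of the TCP to a pose.
- move_straight(position, ori=None, velocity=0.15): straight line of the TCP; ori=None keeps the orientation; velocity is the mean speed in m/s.
- move_joints(angles): joint-space move.
- gripper_open() and close(): open the fingers fully, or close them until they stop; the grip force is fixed at half the most.
- pause(seconds).
- ik(position, orientation): joint angles nearest the present ones, or None.
- sense(): the state.
- capture(name): name is "scene" or "side" or "wrist"; returns the picture (384x512x3 uint8, blue, green, red); there is no depth.
- calibration(name): a dict with "K" (3x3 intrinsics, pixels), "k1" (the pictures are not rectified: a ray, as slopes to the right and down, at radius r is drawn at 1 + k1 r^2 times it, then the intrinsics apply), "xyz" and "attitude" of the camera in the world. Camera axes: x right, y down, z forward; pixel columns grow to the right and rows downward; lengths in m; the calibration is good to about 2 mm. A picture is of the moment at which its call begins: read the wrist's pose just before it. calibration takes no time and is no camera call; for the wrist camera it gives the pose at the moment of the call.
A pose or a line that the arm cannot do raises Unreachable and nothing moves.
- sign_off(): hands the job in, once; it reports no verdict.
The state is a dict: "clock": time; "joints": joint angles; "qd": joint speeds; "joint_efforts": joint torques, N m; "position": TCP position; "orientation": TCP orientation; "contact_force": force on the tool from outside, world axes, zero at the start; "wrist_torque": the same for the moment, N m; "grip_width": finger opening in m.
Only numpy, scipy, OpenCV 4.12 (cv2) and the standard library are available. Lean on these libraries where they do the work, as an engineer would, in place of code of your own. Each camera call takes 0.05 s, during which the arm holds its last target. There are 200 camera calls.

## Task

Set the length stop to the red mark: free its red lever, slide the stop along the rail until its stop face is level with the edge of the tape, and lock the lever again. Then gang up all the cream strips on the board, side by side: the first pushed flush along the rail, the next flush along the first and so on, no gaps, every end butted against the stop. Finally set the green iron weight on top so that it bears on every strip, and leave the urn, pad, square and tool pot where they are.

Things in the scene. Friction and masses are not known exactly. Their poses are not given: they have to be found in the camera images.
- fence: Fixed marking-out board, dark brown, 12 mm thick, place and yaw (to 0.1 rad) vary, with an aluminium rail 30 mm thick, 570 mm long, top 47 mm above the bench. Origin: foot of the rail's front face (towards the robot), at bench height, midway along. x: away from the robot (rail at 0 to 30 mm, board -260 to +70), y: along the rail to the left (board -300 to +300). Strips lie at negative x.
- stop_slide (a joint): Length stop, blue carriage 70 mm long on the rail: position in m, 0 to 0.2, growing to the right (fence -y). Free, it slides with about 5 N drag and stays where left; locked, it holds over 25 N. Its steel stop plate, 12 mm thick, top 40 mm above the bench, reaches 96 mm out in front of the rail, towards the robot.
- stop_face (a point): Point on the stop face (the -y side of the stop plate and of the carriage), at the rail's front face and at board height (12 mm above the bench). Its axes are those of the fence: stop face at y = 0, strips belong on its negative y side.
- stop_grip (a point): Middle of the top of the black grip block on the carriage, 90 mm above the bench. Block 18 mm across the rail, 26 mm along it, 30 mm high, standing on the flat top of the carriage at 60 mm. Take it to slide the stop.
- stop_lever (a joint): Red cam lever on the carriage, turning about a vertical axis: 0 = locked, lever square across the rail pointing at the robot (fence -x); grows as the lever swings to the right (fence -y) to 1.25 rad. It presses a brake on the rail: holding below 0.2 rad, fully free beyond 0.6 rad. Friction about 0.1 N m; it stays where it is left.
- lever_knob (a point): Middle of the top of the round upright red knob at the lever's end, 100 mm above the bench; knob 18 mm across, 26 mm high, above a flat arm 13 mm wide whose top is 74 mm above the bench.
- lever_pivot (a point): Point on the lever's vertical turning axis, 100 mm above the bench; the knob's centre runs round it at 76 mm.
- length_mark: Red tape on the rail's top, 12 mm wide; origin on its left (+y) edge, at the rail's front top edge, 47 mm above the bench; axes as the fence. The stop face must come level with this edge (the tape then just shows beside the carriage).
- strip1: Cream cast-stone strip 1 of up to three alike, 26 x 260 x 20 mm (long side along its y), about 0.26 kg, lying on the board in front of the rail, askew. Origin: centre of its underside. Two or three strips are there; an absent one reads None.
- strip2: Cream cast-stone strip 2 of up to three alike, 26 x 260 x 20 mm (long side along its y), about 0.26 kg, lying on the board in front of the rail, askew. Origin: centre of its underside. 
- strip3: Cream cast-stone strip 3 of up to three alike, 26 x 260 x 20 mm (long side along its y), about 0.26 kg, lying on the board in front of the rail, askew. Origin: centre of its underside. 
- bench_weight: Green-painted iron weight, block 70 x 44 x 24 mm (long side along its x) with an upright grip fin on top, 50 mm long along x, 14 mm thick, from 24 to 58 mm above its underside; about 0.75 kg. Stands on the board's left near part. Origin: centre of the underside.
- urn: Bystander: cream urn 140 mm across and 214 mm high on a black banding wheel at the left; not to be disturbed. Origin: centre of its foot.
- scour_pad: Bystander: green abrasive pad, 60 x 95 x 14 mm, on the bench at the right. Origin: centre of its underside.
- try_square: Bystander: try square with a dark wooden stock, 100 mm, and steel blade, 150 mm, flat on the bench at the right. Origin: under the middle of the stock.
- tool_pot: Bystander: terracotta pot of modelling tools, 72 mm across, 95 mm high (tools to 190 mm), at the far left. Origin: centre of its foot.
Things that resemble listed ones, but are neither listed nor needed, are in the scene too. What is meant by the bench_weight is not yellow, and is the smaller of those in its own colour.

How it is judged:
By the outcome, as a careful person would: the job done as asked, in the order asked, and still so for the second after the job is handed in, with the robot touching nothing.
Of strip1, strip2, strip3 only 2 to 3 are there at a start; the rules pass over those that are not, and their reading is None.
At some moment in a run one of strip1, strip2, strip3, bench_weight may be knocked a few centimetres aside while the robot is not near it.
Once in a run the grip may slacken for a moment while it holds something.
It also fails if it takes over 210 s, if anything falls off the work surface, if the arm or the gripper's body presses on something with over 40 N, if the wrist force passes 120 N, or if a joint passes its speed limit or range.

## Working session

There is one attempt and no reset: what is moved stays moved. The work goes in short steps, each a Python script; the robot and the scene stay as the last script left them, time stands still between calls to the robot, and variables do not carry over. Pictures are saved under pics/ and viewed, about 12 in all and at most 16, crops included, and the job is handed in when it is done.

```bash
ls; mkdir -p pics
python3 - <<'E'
from workcell import *
import cv2,numpy as np
for n in("scene","side","wrist"):
    im=capture(n); cv2.imwrite(f"pics/a_{n}.png",im); print(n,calibration(n))
s=sense();print(s)
a=cv2.imread("pics/a_scene.png");b=cv2.imread("pics/a_side.png")
E
```

```text
pics
scene {'K': array([[384.3145101 ,   0.        , 253.40790989],
       [  0.        , 384.3145101 , 192.3701387 ],
       [  0.        ,   0.        ,   1.        ]]), 'k1': 0.03238271198323122, 'xyz': array([1.20321747, 0.10535575, 0.99079861]), 'attitude': array([ 0.62014916,  0.70969581, -0.25843599, -0.21203235])}
side {'K': array([[348.08110139,   0.        , 255.45506749],
       [  0.        , 348.08110139, 190.69540078],
       [  0.        ,   0.        ,   1.        ]]), 'k1': -0.09170470551161516, 'xyz': array([0.03067008, 0.64095489, 0.79278032]), 'attitude': array([-0.28850036,  0.86586251, -0.39042543,  0.12090345])}
wrist {'K': array([[328.4192413 ,   0.        , 253.98892809],
       [  0.        , 328.4192413 , 192.41710185],
       [  0.        ,   0.        ,   1.        ]]), 'k1': -0.027038653149626484, 'xyz': array([ 0.23270477, -0.58456762,  0.37379964]), 'attitude': array([ 0.78522791, -0.60233785, -0.08794943,  0.113451  ])}
{'clock': 0.15, 'joints': array([ 1.23878963,  0.52187179, -0.03630436,  1.59983973,  0.02122065,
        1.02109052, -0.11281892]), 'qd': array([ 0.00072014, -0.00296805, -0.00059217, -0.0001965 , -0.0008673 ,
       -0.00108082,  0.00220769]), 'joint_efforts': array([ 1.06909069e-03, -9.27399015e+01,  1.97975904e+00, -3.70055258e+01,
        1.78876711e-02,  6.27849382e-03,  7.31686328e-06]), 'position': array([ 0.16166082, -0.60349055,  0.23087489]), 'orientation': array([-0.09235097,  0.70134248, -0.70077529,  0.09221723]), 'contact_force': array([-0.69598168,  0.26364505,  0.22779749]), 'wrist_torque': array([-0.02136011,  0.03670869, -0.02877299]), 'grip_width': 0.08532721852381457}
```

Run:
```python
import cv2
for n in("scene","side"): cv2.imwrite(f"pics/b_{n}.png",cv2.resize(cv2.imread(f"pics/a_{n}.png"),(800,600),interpolation=cv2.INTER_CUBIC))
```

```text
(no output)
```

View pics/b_scene.png

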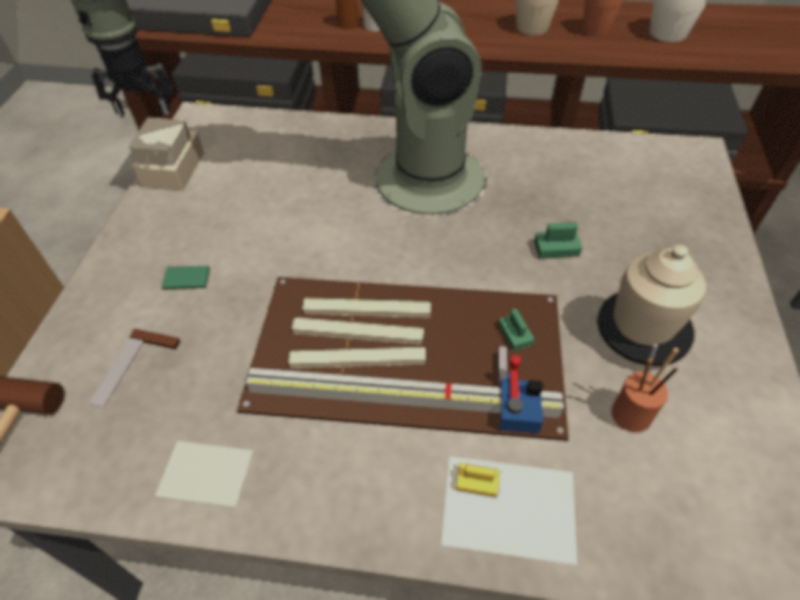

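View pics/b_side.png

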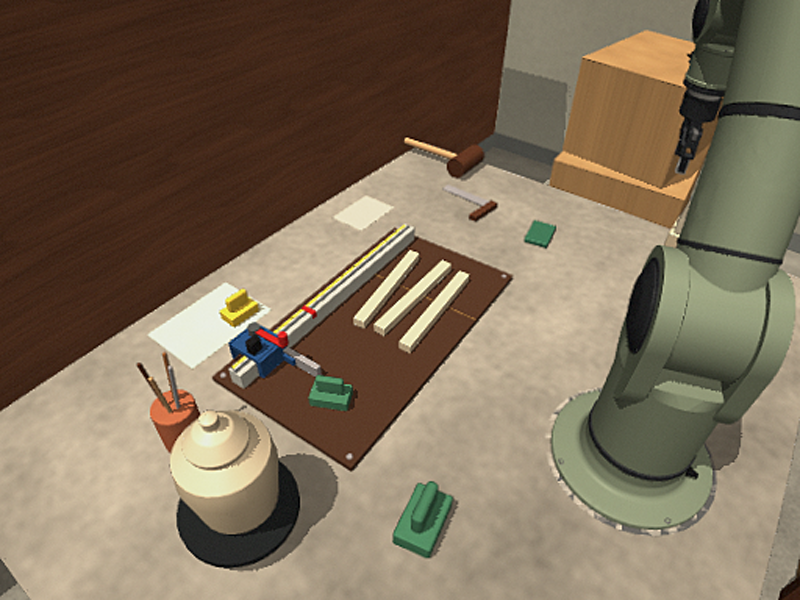

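```bash
cat > h.py <<'E'
from workcell import *
import numpy as np, cv2
from scipy.spatial.transform import Rotation as R
from scipy.optimize import least_squares
def down(a):
    "tool down, jaws opening along world azimuth a"
    z=np.array([np.cos(a),np.sin(a),0]); y=np.array([0,0,-1.]); return R.from_matrix(np.c_[np.cross(y,z),y,z]).as_quat()
def ray(c,uv):
    uv=np.atleast_2d(uv).astype(float); K=c["K"]; d=(uv-K[[0,1],2])/K[0,0]; s=d.copy()
    for _ in range(20): s=d/(1+c["k1"]*(s**2).sum(1,keepdims=True))
    return R.from_quat(c["attitude"]).apply(np.c_[s,np.ones(len(s))])
def toplane(c,uv,z):
    r=ray(c,uv); return c["xyz"]+r*((z-c["xyz"][2])/r[:,2])[:,None]
def proj(c,P):
    p=R.from_quat(c["attitude"]).inv().apply(np.atleast_2d(P)-c["xyz"]); s=p[:,:2]/p[:,2:]
    s=s*(1+c["k1"]*(s**2).sum(1,keepdims=True)); return s*c["K"][0,0]+c["K"][[0,1],2]
def F(fx,fy,yaw):
    c,s=np.cos(yaw),np.sin(yaw); return lambda P:np.array([fx,fy])+np.atleast_2d(P)[:,:2]@np.array([[c,s],[-s,c]])
E
python3 - <<'E'
from h import *
c=calibration("scene"); k=.64
uv=np.array([[276,278],[241,412],[567,436],[553,294]])*k
L=np.array([[-.26,-.3],[.07,-.3],[.07,.3],[-.26,.3]])
W=toplane(c,uv,.012)[:,:2]
r=least_squares(lambda p:(F(*p)(L)-W).ravel(),[.6,0,0]); print(r.x,r.fun)
f=r.x;
def tf(uv,z): 
    w=toplane(c,np.array(uv)*k,z)[:,:2]; q=w-f[:2]; cc,s=np.cos(f[2]),np.sin(f[2]); return w,q@np.array([[cc,-s],[s,cc]])
for n,u,z in [("strips",[[304,302],[430,308],[294,324],[423,334],[290,356],[425,353]],.032),("weight",[[516,314]],.07),("knob",[[516,360]],.1),("mark",[[448,390]],.047)]: print(n,*tf(u,z),sep="\n")
a0=R.from_quat(sense()["orientation"]).as_matrix(); print(a0)
for a in np.arange(-np.pi,np.pi,.4):
    q=ik([.5,0,.38],down(a)); print(round(a,2),None if q is None else np.round(q,2))
E
```

```text
[0.63276728 0.01800964 0.05249828] [-0.00104259 -0.00204214  0.00321163 -0.00799128  0.00136514  0.00524665
 -0.00353419  0.00478678]
strips
[[ 0.46325957 -0.21019456]
 [ 0.44638304  0.04857029]
 [ 0.5210525  -0.21667896]
 [ 0.51287869  0.04180969]
 [ 0.59683152 -0.20531294]
 [ 0.55697873  0.05066519]]
[[-0.181249   -0.21899503]
 [-0.18452381  0.0402989 ]
 [-0.12387595 -0.22850313]
 [-0.11847453  0.03005831]
 [-0.04760491 -0.22112921]
 [-0.07397056  0.0365875 ]]
weight
[[0.47023181 0.2165741 ]]
[[-0.15189203  0.2068198 ]]
knob
[[0.5969549  0.21460068]]
[[-0.02544709  0.19819941]]
mark
[[0.64136697 0.10139941]]
[[0.01296366 0.08282362]]
[[-9.65934562e-01 -2.92211232e-04  2.58786276e-01]
 [-2.58786427e-01  7.70589054e-04 -9.65934258e-01]
 [ 8.28389685e-05 -9.99999660e-01 -8.19958901e-04]]
-3.14 None
-2.74 [-1.02  0.39  1.25  1.74 -0.38  1.29 -2.43]
-2.34 [ 0.01  0.19 -0.16  1.7   0.03  1.25 -2.49]
-1.94 [ 0.34  0.22 -0.55  1.69  0.12  1.27 -2.18]
-1.54 [ 0.4   0.23 -0.63  1.68  0.14  1.27 -1.8 ]
-1.14 [ 0.42  0.23 -0.66  1.68  0.15  1.28 -1.41]
-0.74 [ 0.42  0.23 -0.65  1.68  0.15  1.28 -1.01]
-0.34 [ 0.45  0.24 -0.7   1.68  0.16  1.28 -0.62]
0.06 [ 0.49  0.25 -0.75  1.68  0.18  1.28 -0.23]
0.46 [ 0.53  0.26 -0.8   1.68  0.19  1.29  0.15]
0.86 [ 0.57  0.27 -0.86  1.68  0.21  1.29  0.53]
1.26 [ 0.63  0.29 -0.95  1.67  0.24  1.3   0.9 ]
1.66 [ 0.73  0.33 -1.09  1.67  0.3   1.32  1.24]
2.06 [ 0.82  0.4  -1.26  1.67  0.39  1.36  1.56]
2.46 [ 0.82  0.4  -1.26  1.67  0.39  1.36  1.96]
2.86 [ 0.82  0.4  -1.26  1.67  0.39  1.36  2.36]
```

Run:
```python
from h import *
import json
move_pose([.46,.02,.42],down(-1.52)); pause(.2)
c=calibration("wrist"); im=capture("wrist"); cv2.imwrite("pics/c.png",im)
json.dump({k:np.array(v).tolist() for k,v in c.items()},open("c.json","w")); print(c["xyz"],sense()["position"],sense()["clock"])
cv2.imwrite("pics/c2.png",cv2.resize(im,(800,600),interpolation=cv2.INTER_CUBIC))
```

```text
[0.53345044 0.02367811 0.56279899] [0.46005841 0.0197575  0.41991587] 2.9417
```

View pics/c2.png

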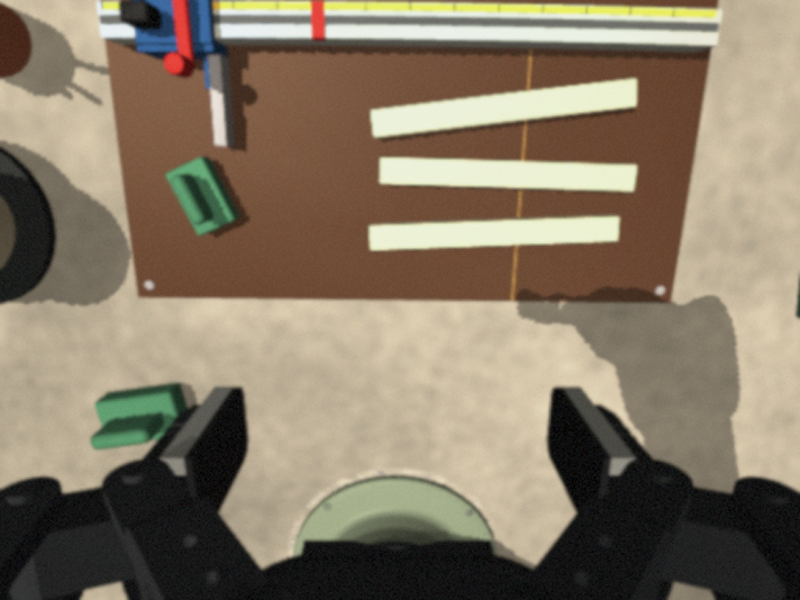

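Run:
```python
from h import *
import json
c={k:np.array(v) for k,v in json.load(open("c.json")).items()}; k=.64
im=cv2.imread("pics/c.png"); hsv=cv2.cvtColor(im,cv2.COLOR_BGR2HSV)
W=toplane(c,np.array([[138,296],[671,302]])*k,.012)[:,:2]; print("board near corners",W)
print("rail foot pts",toplane(c,np.array([[400,43],[700,47]])*k,.012)[:,:2])
d=W[0]-W[1]; yaw=np.arctan2(-d[0],d[1]); m=W.mean(0); f=[m[0]+.26*np.cos(yaw),m[1]+.26*np.sin(yaw),yaw]; print("fence",f,np.linalg.norm(d))
m=((hsv[...,2]>190)&(hsv[...,1]<70)&(hsv[...,0]>20)&(hsv[...,0]<45)).astype(np.uint8)
m[:40]=0;m[195:]=0
n,l,st,ce=cv2.connectedComponentsWithStats(m)
for i in range(1,n):
    if st[i,4]>800:
        cnt=max(cv2.findContours((l==i).astype(np.uint8),0,1)[0],key=cv2.contourArea).reshape(-1,2)
        P=toplane(c,cnt,.032)[:,:2].astype(np.float32); print(st[i],cv2.minAreaRect(P))
g=((hsv[...,0]>60)&(hsv[...,0]<90)&(hsv[...,1]>70)).astype(np.uint8); g[:90]=0; g[155:]=0;g[:,:90]=0;g[:,160:]=0
print("weight px",np.argwhere(g).mean(0)[::-1])
move_pose([.53,.15,.30],down(-1.52)); pause(.2)
c=calibration("wrist"); im=capture("wrist"); cv2.imwrite("pics/d.png",im)
json.dump({k:np.array(v).tolist() for k,v in c.items()},open("d.json","w"))
cv2.imwrite("pics/d2.png",cv2.resize(im,(800,600),interpolation=cv2.INTER_CUBIC))
```

```text
board near corners [[ 0.3610162   0.30674482]
 [ 0.38430838 -0.29348873]]
rail foot pts [[ 0.63355416  0.02589826]
 [ 0.64715656 -0.27097552]]
fence [np.float64(0.6324667498777183), np.float64(0.016709804970782054), np.float64(0.03878572275380287)] 0.6006853139129434
[ 237   51  171   36 2983] ((0.5780132412910461, -0.077323317527771), (0.025624336674809456, 0.2595537304878235), 9.466257095336914)
[ 243  101  164   21 2705] ((0.5154946446418762, -0.08889234066009521), (0.025452515110373497, 0.2584640681743622), 1.4256237745285034)
[ 236  139  160   21 2481] ((0.45497119426727295, -0.08046849071979523), (0.02553299069404602, 0.2595565617084503), 5.146259784698486)
weight px [129.14503205 124.78926282]
```

View pics/d2.png

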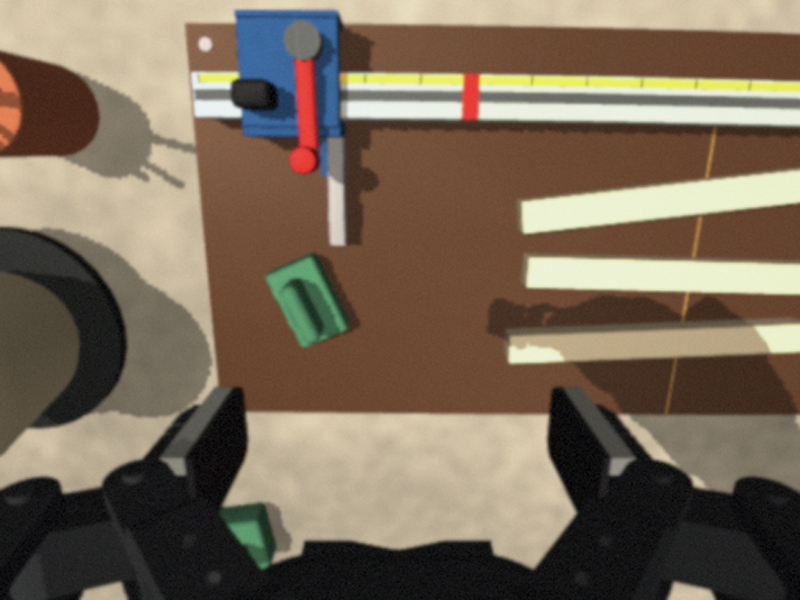

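Run:
```python
from h import *
import json
def edge(fn,c,c0,c1,r0,r1,sgn,z):
    im=cv2.GaussianBlur(cv2.imread(fn),(3,3),0)[...,0].astype(float)*sgn; g=np.gradient(im,axis=0)[r0:r1]; pts=[]
    for u in range(c0,c1):
        i=g[:,u].argmax(); i=min(max(i,1),len(g)-2); a,b,d=g[i-1:i+2,u]; pts.append([u,r0+i+.5*(a-d)/(a-2*b+d+1e-9)])
    P=toplane(c,pts,z)[:,:2]; p=np.polyfit(P[:,1],P[:,0],1)
    for _ in range(3):
        e=P[:,0]-np.polyval(p,P[:,1]); k=abs(e)<.003; p=np.polyfit(P[k,1],P[k,0],1)
    return p,k.sum()
C={n:{k:np.array(v) for k,v in json.load(open(n+".json")).items()} for n in "cd"}
print("near edge c",edge("pics/c.png",C["c"],95,325,182,200,1,.012))
print("rail foot c",edge("pics/c.png",C["c"],160,450,24,34,-1,.012))
print("rail foot d",edge("pics/d.png",C["d"],230,500,74,86,-1,.012))
k=.64;c=C["d"]
P={"mark":([[463,119],[464,75]],.047),"plate":([[344,150],[346,244],[330,244]],.04),"knob":([[303,160]],.1),"pivot":([[303,39]],.1),"grip":([[251,92]],.09),"carr":([[340,135],[338,12],[244,136],[236,12]],.06),"wt":([[297,298]],.07),
"wtop":([[267,276],[316,254],[350,325],[305,347]],.036)}
for n,(u,z) in P.items(): print(n,*np.round(toplane(c,np.array(u)*k,z)[:,:2],4).tolist())
```

```text
near edge c (array([-0.03948676,  0.37261433]), np.int64(230))
rail foot c (array([-0.03774751,  0.63883265]), np.int64(281))
rail foot d (array([-0.03948132,  0.63393043]), np.int64(270))
mark [0.6277, 0.1055] [0.6577, 0.1073]
plate [0.6014, 0.1928] [0.5295, 0.1897] [0.5289, 0.2024]
knob [0.5942, 0.2134]
pivot [0.6661, 0.2135]
grip [0.6351, 0.2488]
carr [0.6117, 0.194] [0.6912, 0.1969] [0.6079, 0.2627] [0.6883, 0.2659]
wt [0.4918, 0.2233]
wtop [0.4992, 0.2542] [0.5195, 0.2141] [0.4602, 0.1853] [0.4384, 0.2231]
```

```bash
cat >> h.py <<'E'
FE=(.6324,.0165,.0390); YAW=FE[2]
def W(x,y,z): return np.r_[F(*FE)([x,y])[0],z]
def tofence(w): 
    q=np.atleast_2d(w)[:,:2]-np.array(FE[:2]); c,s=np.cos(YAW),np.sin(YAW); return q@np.array([[c,-s],[s,c]])
def fd(a): return down(a+YAW)   # jaw azimuth in fence frame
def look(name,p,a,view=True):
    import json
    move_pose(p,fd(a)); pause(.25); c=calibration("wrist"); im=capture("wrist"); cv2.imwrite(f"pics/{name}.png",im)
    cv2.imwrite(f"pics/{name}2.png",cv2.resize(im,(800,600),interpolation=cv2.INTER_CUBIC)); json.dump({k:np.array(v).tolist() for k,v in c.items()},open(name+".json","w"))
def cal(name):
    import json; return {k:np.array(v) for k,v in json.load(open(name+".json")).items()}
def st(t=""):
    s=sense(); print(t,"t%.1f"%s["clock"],"F",np.round(s["contact_force"],1),"w%.4f"%s["grip_width"],"p",np.round(s["position"],4),"f",np.round(tofence(s["position"])[0],4))
H=np.pi/2
def lever(py,t0,t1,n,z=.077,px=.0432,r=.076):
    for t in np.linspace(t0,t1,n+1)[1:]:
        move_straight(W(px-r*np.cos(t),py-r*np.sin(t),z),fd(-H+t),velocity=.08)
E
python3 - <<'E'
from h import *
py=.1968
move_pose(W(-.033,py,.16),fd(-H)); st()
move_straight(W(-.033,py,.077)); st("at knob")
close(); st("closed")
lever(py,0,1.0,8); st("swung")
gripper_open(); st("open"); s=sense()["position"]
move_straight([s[0],s[1],.17])
bx,by=tofence([.6351,.2488])[0]; print("block",bx,by)
look("e",W(-.11,.16,.30),-H); st()
E
```

```text
t4.7 F [-0.1 -0.9  0.6] w0.0856 p [0.5919 0.2116 0.1612] f [-0.0328  0.1966]
at knob t5.4 F [-0.5  0.5  0.4] w0.0856 p [0.5923 0.212  0.0783] f [-0.0325  0.197 ]
closed t6.0 F [-1.2 -0.6  4.9] w0.0160 p [0.5918 0.2119 0.0773] f [-0.0329  0.1969]
swung t8.2 F [ 7.3 -0.7  2.5] w0.0159 p [0.6306 0.1492 0.0774] f [0.0034 0.1327]
open t8.9 F [-0.  -0.2 -0.1] w0.0853 p [0.6293 0.1493 0.077 ] f [0.0021 0.1329]
block 0.01175535045095164 0.23201808493256582
 t10.9 F [-0.2  0.2  0.3] w0.0852 p [0.5164 0.172  0.2994] f [-0.1099  0.1599]
```

View pics/e2.png

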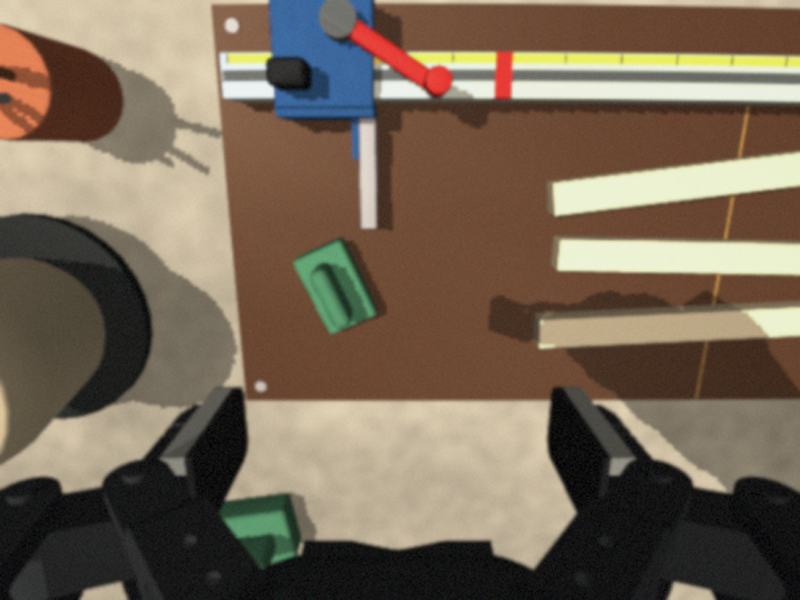

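Run:
```python
from h import *
bx,by=.012,.232
move_pose(W(bx,by,.16),fd(0)); move_straight(W(bx,by,.067)); st("at")
close(); st("closed"); p=sense()["position"]
f=tofence(p)[0]
move_straight(W(bx,by-.088,.067),velocity=.06); pause(.2); st("slid")
gripper_open(); st(); move_straight(W(bx,by-.088,.17))
look("f",W(-.08,.089,.24),-H); st()
```

```text
at t12.9 F [-0.2  0.1  0.1] w0.0855 p [0.6357 0.2492 0.0679] f [0.0123 0.2324]
closed t13.5 F [-12.   -4.8  10.9] w0.0171 p [0.634  0.2492 0.0675] f [0.0107 0.2324]
slid t15.3 F [-12.    3.1  10.1] w0.0171 p [0.6375 0.162  0.0675] f [0.0107 0.1452]
 t16.0 F [-0.2 -0.1  0.1] w0.0858 p [0.6388 0.1608 0.067 ] f [0.012 0.144]
 t18.4 F [ 0.1 -0.5  0.1] w0.0853 p [0.549  0.1024 0.2397] f [-0.08    0.0891]
```

View pics/f2.png

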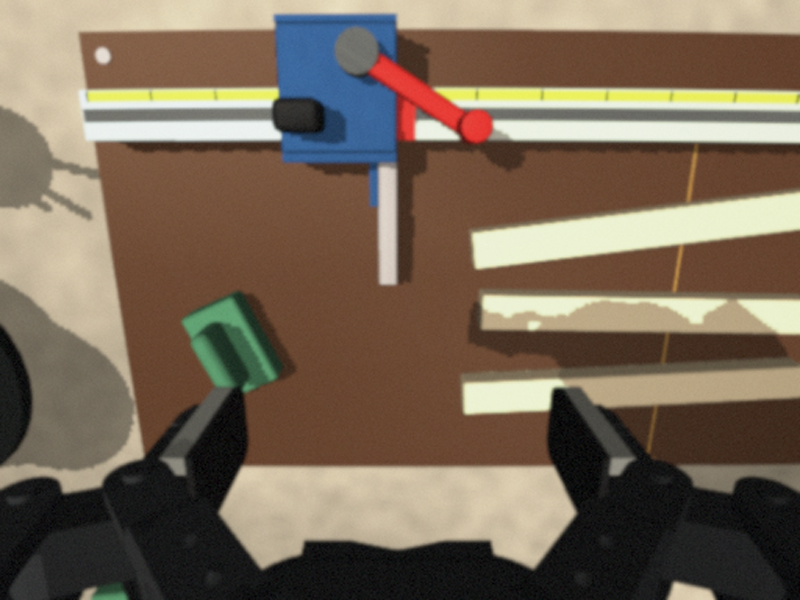

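```bash
cat > gap.py <<'E'
from h import *
def gap(name,cols_plate,rows_plate,cols_tape,rows_tape):
    c=cal(name); im=cv2.imread(f"pics/{name}.png").astype(float); out=[]
    def find(rows,cols,ch,sgn,z):
        r=[]
        for v in range(*rows):
            g=np.gradient(ch[v,cols[0]:cols[1]])*sgn; i=min(max(g.argmax(),1),len(g)-2); a,b,d=g[i-1:i+2]
            r.append([cols[0]+i+.5*(a-d)/(a-2*b+d+1e-9),v])
        f=tofence(toplane(c,r,z)); return np.median(f[:,1]),f[:,1].std()
    p=find(rows_plate,cols_plate,im[...,0],-1,.040)      # bright plate -> brown
    t=find(rows_tape,cols_tape,im[...,0]-im[...,2]*0,1,.047)       # red -> white
    print("plate face y",p,"tape right y",t,"face-mark",p[0]-(t[0]+.012))
E
python3 - <<'E'
from gap import *
gap("f",(248,262),(112,175),(258,272),(79,88))
gap("e",(234,247),(85,140),(322,334),(50,60))
gap("d",(213,227),(100,150),(300,312),(66,74))
E
```

```text
plate face y (np.float64(0.09000202116805123), np.float64(5.539716391207236e-05)) tape right y (np.float64(0.07902944854138945), np.float64(4.328966955035809e-05)) face-mark -0.0010274273733382189
plate face y (np.float64(0.17660015568107235), np.float64(0.00015794919214291307)) tape right y (np.float64(0.07853694345124461), np.float64(0.00021750380178114345)) face-mark 0.08606321222982774
plate face y (np.float64(0.1784505227813053), np.float64(0.00022796290732003953)) tape right y (np.float64(0.0785621816473542), np.float64(0.0001023535643534442)) face-mark 0.0878883411339511
```

Run:
```python
from h import *
bx,by=.012,.1445
move_pose(W(bx,by,.16),fd(0)); move_straight(W(bx,by,.067)); close(); st("closed")
y0=tofence(sense()["position"])[0][1]
cmd=by+.0010
for i in range(14):
    move_straight(W(bx,cmd,.067),velocity=.02); pause(.1); y=tofence(sense()["position"])[0][1]
    if y-y0>=.0009: break
    cmd+=.0003
st(f"moved {y-y0:.4f} cmd {cmd:.4f}")
gripper_open(); move_straight(W(bx,by,.17))
look("g",W(-.08,.089,.24),-H); st()
from gap import gap
gap("g",(248,262),(112,175),(258,272),(79,88))
```

```text
closed t21.0 F [-12.4  -2.1  12.6] w0.0170 p [0.6374 0.1616 0.0674] f [0.0107 0.1448]
moved 0.0011 cmd 0.1461 t22.1 F [-13.5  -5.   13.9] w0.0164 p [0.6374 0.1627 0.0674] f [0.0107 0.1459]
 t25.2 F [ 0.2 -0.2  0.1] w0.0852 p [0.549  0.1024 0.2398] f [-0.08    0.0891]
plate face y (np.float64(0.09122791768005567), np.float64(9.590043902796711e-05)) tape right y (np.float64(0.07900922694481764), np.float64(5.3099667767433194e-05)) face-mark 0.00021869073523803073
```

Run:
```python
from h import *
c=cal("g"); im=cv2.imread("pics/g.png"); hsv=cv2.cvtColor(im,cv2.COLOR_BGR2HSV)
m=(((hsv[...,0]<8)|(hsv[...,0]>172))&(hsv[...,1]>150)&(hsv[...,2]>110)).astype(np.uint8)
m=cv2.morphologyEx(m,cv2.MORPH_OPEN,cv2.getStructuringElement(2,(13,13))); x=np.argwhere(m)[:,::-1]
k=tofence(toplane(c,[x.mean(0)],.1))[0]; pv=tofence(toplane(c,[np.array([356,50])*.64],.1))[0]; print("knob",k,"n",len(x),"pivot",pv)
d=pv-k; th=np.arctan2(d[1],d[0]); print("theta",th,np.hypot(*d))
py=.110; t0=1.0
P=W(.0432-.076*np.cos(t0),py-.076*np.sin(t0),.077)
print("plan knob",tofence(P))
```

```text
knob [0.01706799 0.07340886] n 1405 pivot [0.04158736 0.11032552]
theta 0.9845161261809735 0.04431748660365318
plan knob [[0.00213702 0.04604821]]
```

Run:
```python
from h import *
py=.110; t0=.98; px=.0428
P=[px-.076*np.cos(t0),py-.076*np.sin(t0)]
print("knob seen",tofence(toplane(cal("g"),[np.array([476,126])*.64],.1)),P)
move_pose(W(*P,.16),fd(-H+t0)); move_straight(W(*P,.077)); st("at"); close(); st("closed")
lever(py,t0,.02,8,px=px); st("locked?"); 
gripper_open(); st(); move_straight(W(px-.076,py,.17))
look("i",W(-.08,.089,.24),-H); st()
from gap import gap
gap("i",(248,262),(112,175),(258,272),(79,88))
```

```text
knob seen [[0.00506296 0.04823959]] [np.float64(0.00046628644576748174), np.float64(0.046882199842610245)]
at t26.8 F [ 0.3 -1.   0.9] w0.0852 p [0.6314 0.0638 0.0778] f [0.0008 0.0473]
closed t27.4 F [-1.8 -1.9  5.4] w0.0157 p [0.6311 0.0633 0.0773] f [0.0006 0.0468]
locked? t29.5 F [-16.6   2.4  15.4] w0.0161 p [0.5934 0.125  0.0772] f [-0.0348  0.11  ]
 t30.2 F [-0.4  0.1  0.3] w0.0853 p [0.595  0.1236 0.077 ] f [-0.0332  0.1085]
 t31.7 F [0.2 0.2 0.1] w0.0855 p [0.5489 0.1026 0.2391] f [-0.0801  0.0893]
plate face y (np.float64(0.09157817160802964), np.float64(0.00010709987499131989)) tape right y (np.float64(0.07891592236406106), np.float64(0.0002226888168258092)) face-mark 0.0006622492439685851
```

View pics/i2.png

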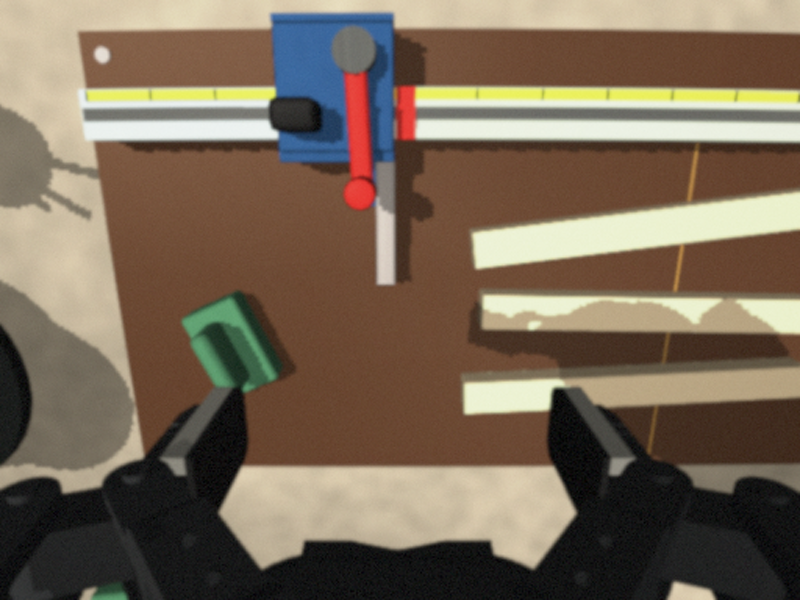

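```bash
cat >> h.py <<'E'
ZO,ZC=.006,.018
def pushf(p,d,a,z,dist,thr=6.,step=.0015,v=.04):
    "creep from fence point p along fence dir d (2-vec) until the reaction exceeds thr or dist is done; returns travel, force"
    d=np.array(d,float); wd=np.r_[F(0,0,YAW)(d)[0],0]; pause(.15); f0=sense()["contact_force"]@wd; t=0; f=0
    while t<dist:
        t+=step; q=np.array(p)+d*t; move_straight(W(*q,z),fd(a),velocity=v); f=f0-sense()["contact_force"]@wd
        if f>thr: break
    return t,f,tofence(sense()["position"])[0]
E
python3 - <<'E'
from h import *
p=[-.0895+.0006,-.102]
move_pose(W(*p,.12),fd(-H+.056)); move_straight(W(*p,ZO+.02)); st("low"); move_straight(W(*p,ZO),velocity=.05); st("down")
move_straight(W(-.060,-.094,ZO),fd(-H),velocity=.05); st("pushing")
move_straight(W(-.042,-.094,ZO),velocity=.04); st("near")
q=W(-.075,-.094,ZO); move_straight(q); move_straight(q+[0,0,.1])
look("j",W(-.18,-.03,.38),-H); st()
E
```

```text
low t33.4 F [-0.1 -0.5  0.5] w0.0854 p [ 0.5481 -0.0885  0.0268] f [-0.0883 -0.1016]
down t34.0 F [-0.9 -1.1  0.1] w0.0853 p [ 0.5475 -0.0888  0.0059] f [-0.089  -0.1019]
pushing t34.7 F [-0.5 -0.3  0.1] w0.0853 p [ 0.5761 -0.0797  0.006 ] f [-0.06   -0.0939]
near t35.3 F [-0.4 -0.3 -0.5] w0.0852 p [ 0.5942 -0.079   0.006 ] f [-0.0419 -0.0939]
 t37.9 F [-0.2 -0.4 -0.2] w0.0852 p [ 0.4538 -0.0206  0.3795] f [-0.1799 -0.0301]
```

View pics/j2.png

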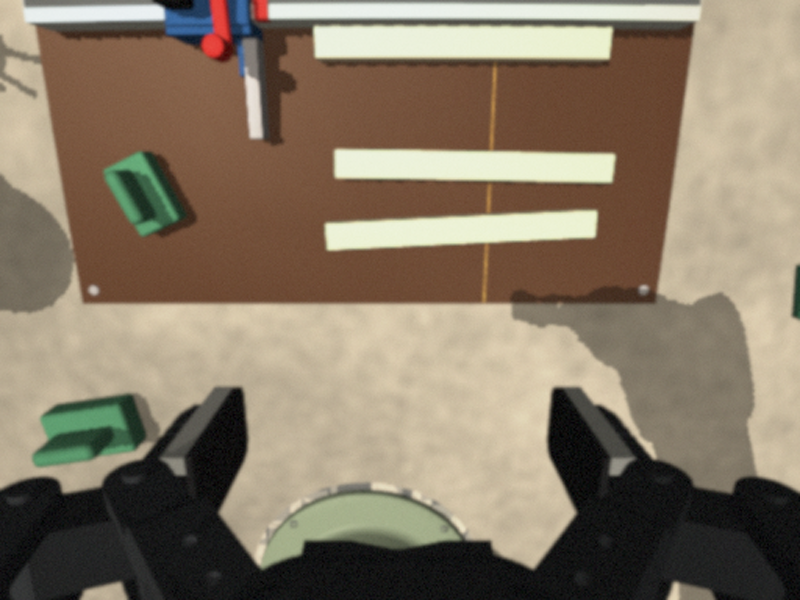

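```bash
cat >> h.py <<'E'
def strips(name):
    "cream strips in a wrist view: fence centre, yaw, size, sorted from the rail"
    c=cal(name); hsv=cv2.cvtColor(cv2.imread(f"pics/{name}.png"),cv2.COLOR_BGR2HSV)
    m=((hsv[...,2]>190)&(hsv[...,1]<70)&(hsv[...,0]>20)&(hsv[...,0]<45)).astype(np.uint8)
    g=np.dstack(np.meshgrid(np.arange(512),np.arange(384))).reshape(-1,2); f=tofence(toplane(c,g,.032)).reshape(384,512,2)
    m[(f[...,0]>.004)|(f[...,0]<-.255)|(abs(f[...,1])>.3)]=0; r=[]
    for cnt in cv2.findContours(m,0,1)[0]:
        if cv2.contourArea(cnt)<800: continue
        (x,y),(w,h),a=cv2.minAreaRect(tofence(toplane(c,cnt.reshape(-1,2),.032)).astype(np.float32)*1000)
        if w>h: w,h,a=h,w,a-90
        r.append((x,y,a,w,h))
    r.sort(reverse=True); [print("strip x%.1f y%.1f yaw%.1f deg w%.1f l%.1f mm"%t) for t in r]; return r
def endpush(x,y_end,thr=6.):
    p=[x,y_end-.024]; move_pose(W(p[0],p[1]-.01,.1),fd(-H)); close(); move_straight(W(p[0],p[1]-.01,ZC)); 
    yt=.0912-.260-.016; move_straight(W(x,max(yt-.008,p[1]),ZC),velocity=.06)
    r=pushf([x,max(yt-.008,p[1])],[0,1],-H,ZC,.03,thr); print("end push",r)
    q=W(x,r[2][1]-.025,ZC); move_straight(q); move_straight(q+[0,0,.08]); gripper_open()
def sidepush(x0,y,near,thr=6.,dist=.03):
    "open-jaw push towards the rail, from x0 fast to near, then creeping"
    move_pose(W(x0,y,.1),fd(-H)); move_straight(W(x0,y,ZO)); move_straight(W(near,y,ZO),velocity=.06)
    r=pushf([near,y],[1,0],-H,ZO,dist,thr); print("side push",r)
    q=W(x0,y,ZO); move_straight(q); move_straight(q+[0,0,.08])
E
python3 - <<'E'
from h import *
r=strips("j")
x,y=r[0][0]/1000,r[0][1]/1000
endpush(min(x,-.0145),y-.13); st()
sidepush(-.07,-.04,-.045); st()
look("k",W(-.18,-.03,.38),-H); strips("k"); st()
E
```

```text
strip x-15.9 y-86.3 yaw-0.1 deg w25.0 l258.9 mm
strip x-120.9 y-100.8 yaw-0.8 deg w25.5 l259.0 mm
strip x-181.0 y-90.0 yaw2.9 deg w25.4 l259.3 mm
end push (0.011999999999999999, np.float64(6.2559199287661515), array([-0.01600159, -0.18191436]))
 t45.9 F [-0.3  0.3  0.2] w0.0854 p [ 0.6246 -0.1909  0.098 ] f [-0.0159 -0.2069]
side push (0.0075, np.float64(7.756946904163562), array([-0.03828986, -0.0400198 ]))
 t50.4 F [-0.3  0.6 -0.5] w0.0856 p [ 0.5638 -0.0264  0.0854] f [-0.0702 -0.0402]
strip x-14.2 y-39.3 yaw0.0 deg w22.9 l256.1 mm
strip x-120.9 y-100.7 yaw-0.8 deg w25.4 l259.1 mm
strip x-181.0 y-90.0 yaw2.9 deg w25.4 l259.4 mm
 t51.9 F [ 0.1 -0.4 -0.7] w0.0852 p [ 0.4538 -0.0205  0.3796] f [-0.1799 -0.03  ]
```

Run:
```python
from h import *
p=[-.151,-.10]
move_pose(W(*p,.1),fd(-H+.018)); move_straight(W(*p,ZO)); st("down")
move_straight(W(-.0665,-.10,ZO),fd(-H),velocity=.06); st("near")
q=W(-.09,-.10,ZO); move_straight(q); move_straight(q+[0,0,.08])
endpush(-.0415,-.2308); st()
sidepush(-.095,-.04,-.071); st()
look("l",W(-.18,-.03,.38),-H); strips("l"); st()
```

```text
down t53.8 F [0.1 0.7 0.3] w0.0854 p [ 0.486  -0.0893  0.0068] f [-0.1505 -0.1   ]
near t55.4 F [-0.2 -0.3  0.3] w0.0854 p [ 0.5699 -0.086   0.006 ] f [-0.0665 -0.1   ]
end push (0.011999999999999999, np.float64(6.452584832603521), array([-0.04156815, -0.18190304]))
 t63.9 F [-0.3  0.8  0.3] w0.0855 p [ 0.599  -0.1919  0.098 ] f [-0.0415 -0.2069]
side push (0.009, np.float64(15.37446755295753), array([-0.06426152, -0.04003315]))
 t68.6 F [-0.3 -0.5 -0.6] w0.0852 p [ 0.5389 -0.0274  0.0854] f [-0.0952 -0.0402]
strip x-26.8 y-39.2 yaw0.0 deg w49.4 l256.6 mm
strip x-156.5 y-102.5 yaw2.8 deg w25.5 l259.4 mm
 t70.1 F [-0.6 -1.1  0.7] w0.0849 p [ 0.4537 -0.0205  0.3795] f [-0.18 -0.03]
```

View pics/l2.png

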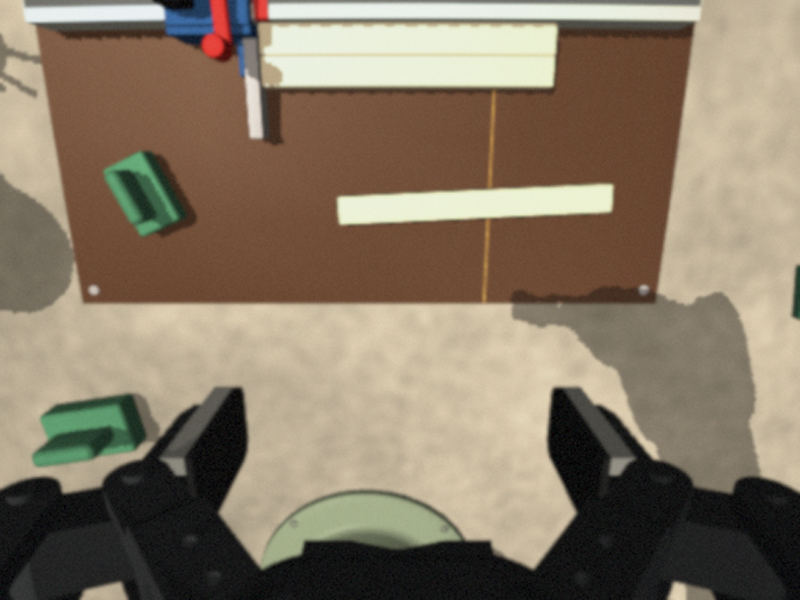

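Run:
```python
from h import *
p=[-.197,-.105]
move_pose(W(*p,.1),fd(-H+.03)); move_straight(W(*p,ZO)); st("down")
move_straight(W(-.0925,-.105,ZO),fd(-H),velocity=.06); st("near")
q=W(-.115,-.105,ZO); move_straight(q); move_straight(q+[0,0,.08])
endpush(-.0675,-.2325); st()
sidepush(-.12,-.04,-.097); st()
look("m",W(-.17,-.02,.30),-H); strips("m"); st()
```

```text
down t72.0 F [-0.4  0.4  0.1] w0.0854 p [ 0.4402 -0.0961  0.0067] f [-0.1965 -0.105 ]
near t73.9 F [-0.4 -0.4  0. ] w0.0850 p [ 0.5441 -0.0921  0.0061] f [-0.0925 -0.105 ]
end push (0.011999999999999999, np.float64(7.3163026029789), array([-0.06757338, -0.18192235]))
 t82.3 F [ 0.4  0.2 -0.6] w0.0852 p [ 0.573  -0.1929  0.098 ] f [-0.0675 -0.207 ]
side push (0.009, np.float64(15.45624199958057), array([-0.09028709, -0.04007029]))
 t87.1 F [-0.5  0.4 -0.5] w0.0852 p [ 0.514  -0.0283  0.0855] f [-0.1201 -0.0402]
strip x-39.9 y-38.9 yaw-0.2 deg w75.7 l257.6 mm
 t88.3 F [ 0.9 -0.6  0.1] w0.0852 p [ 0.4633 -0.0101  0.2993] f [-0.17 -0.02]
```

View pics/m2.png

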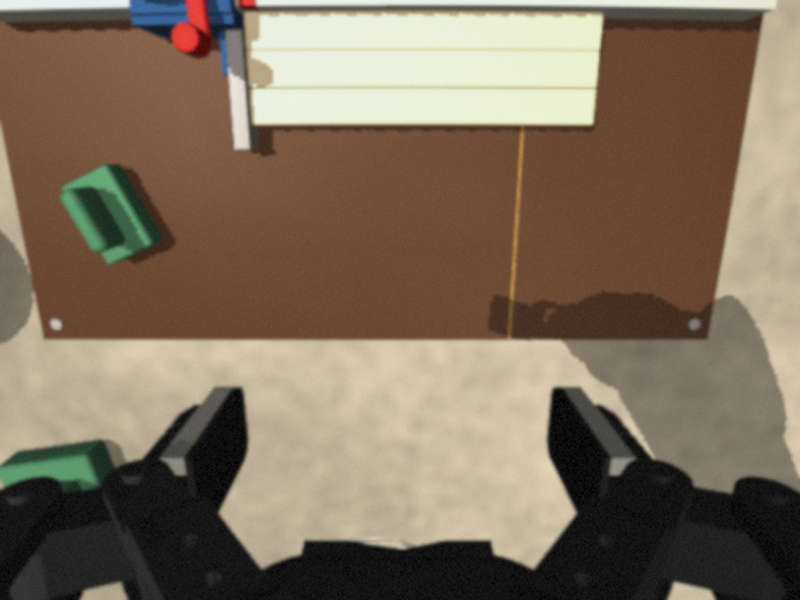

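Run:
```python
from h import *
look("n",[.42,.20,.27],-H); st(); print(calibration("wrist")["xyz"])
```

```text
t89.5 F [0.3 0.6 0. ] w0.0855 p [0.4204 0.1993 0.27  ] f [-0.2047  0.1909]
[0.49376069 0.20240442 0.41297095]
```

View pics/n2.png

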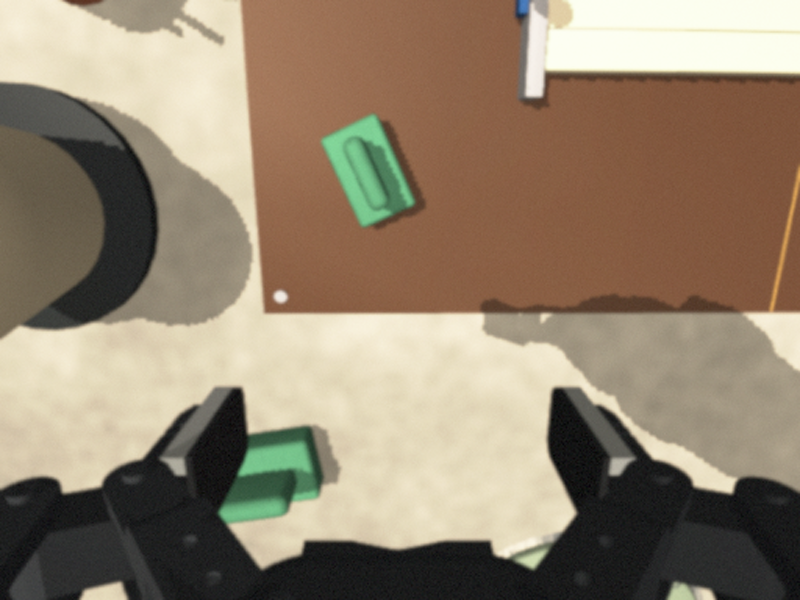

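Run:
```python
from h import *
c=cal("n"); k=.64
C=toplane(c,np.array([[322,139],[377,114],[414,204],[366,227]])*k,.036)[:,:2]
print("centre",C.mean(0)); L1=C[0]-C[3];L2=C[1]-C[2];print(np.linalg.norm(L1),np.linalg.norm(L2),np.arctan2(L1[1],L1[0]),np.arctan2(L2[1],L2[0]), np.linalg.norm(C[0]-C[1]))
f=toplane(c,np.array([[354,142],[378,205]])*k,.07)[:,:2]; print("fin",f.mean(0))
E=C.mean(0); print("strip left ends");
print(tofence(toplane(c,np.array([[547,30],[546,73]])*k,.032)),tofence(toplane(c,np.array([[546,60],[545,95]])*k,.04)))
for a in (.44-H,.44+H): print(a,[ (None if (q:=ik([*E,z],down(a))) is None else np.round(q,2)) for z in (.05,.15)], ik(W(-.039,-.04,.07),fd(a-.44)))
```

```text
centre [0.47727905 0.22085992]
0.06885681776926947 0.06719701720061795 0.4869344129488487 0.4383717965273554 0.04222958073745509
fin [0.47744662 0.22165367]
strip left ends
[[-0.05356206  0.08952156]
 [-0.0806446   0.08822335]] [[-0.07358672  0.09097834]
 [-0.09566714  0.09003091]]
-1.1307963267948966 [array([ 0.06,  0.8 , -0.86,  1.96,  0.85,  0.8 , -2.43]), array([ 0.16,  0.66, -1.  ,  1.9 ,  0.68,  0.96, -2.29])] [ 0.45728849  0.8062918  -0.77479592  1.76940147  0.71900621  0.87349708
 -2.1821506 ]
2.0107963267948965 [array([ 0.28,  1.05, -1.28,  1.95,  1.15,  1.14,  0.51]), array([ 0.29,  0.82, -1.28,  1.9 ,  0.88,  1.14,  0.68])] [ 0.71814154  1.12310046 -1.3402736   1.75670386  1.15513003  1.28446583
  0.68471509]
```

Run:
```python
from h import *
look("o",W(-.115,.075,.15),-H); st()
im=cv2.imread("pics/o.png"); cv2.imwrite("pics/o2.png",cv2.resize(im[0:260,100:447],(800,600),interpolation=cv2.INTER_CUBIC))
```

```text
t90.5 F [-0.1 -0.2 -0.2] w0.0851 p [0.5146 0.0876 0.1508] f [-0.1149  0.0756]
```

View pics/o2.png

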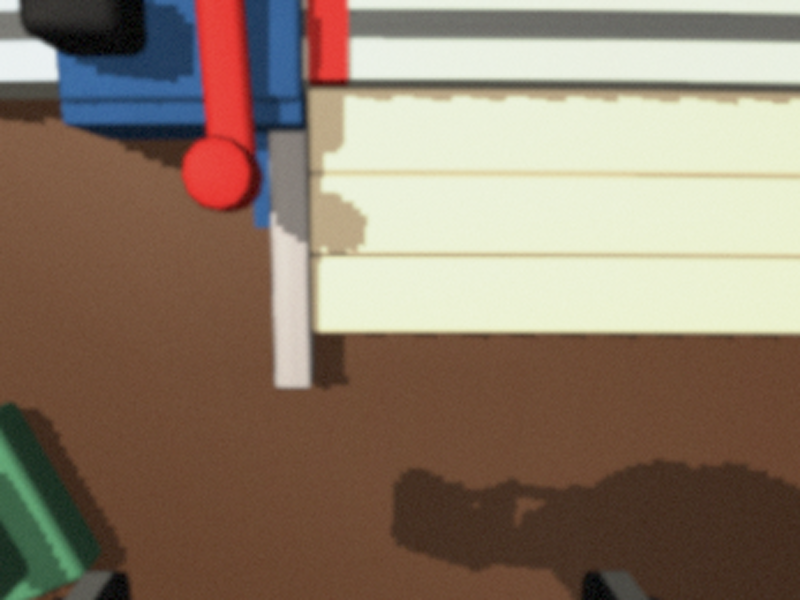

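Run:
```python
from h import *
E=[.4774,.2212]; a=.46+H
move_pose([.45,.10,.35],down(a)); st()
move_pose([*E,.16],down(a)); st(); print(np.round(sense()["joints"],2))
a1=capture("side"); a2=capture("scene"); cv2.imwrite("pics/p.png",cv2.resize(np.hstack([a1,a2]),(800,300)))
```

```text
t93.8 F [-0.1 -0.7 -1. ] w0.0855 p [0.45   0.1    0.3499] f [-0.179   0.0905]
 t94.7 F [-0.7  0.   0.6] w0.0852 p [0.478  0.2208 0.1609] f [-0.1463  0.2101]
[ 0.17  0.65 -1.01  1.89  0.67  0.98  0.88]
```

View pics/p.png

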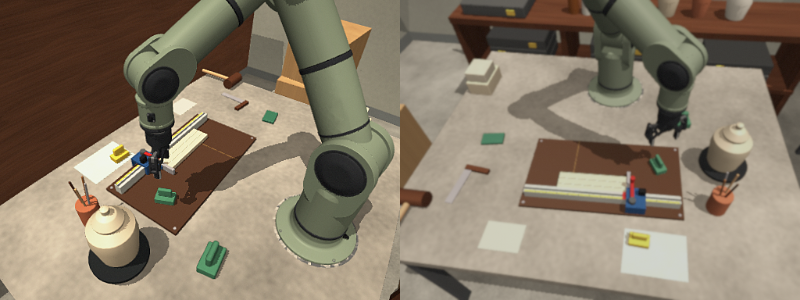

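Run:
```python
from h import *
E=[.4774,.2212]; a=.46+H
move_straight([*E,.041],velocity=.1); st("at"); close(); st("closed")
move_straight([*E,.085],velocity=.1); st("lifted")
move_straight(W(-.16,.10,.085),fd(H),velocity=.12); st("mid")
move_straight(W(-.15,-.04,.085),velocity=.12); st("front")
```

```text
at t96.1 F [ 0.3 -0.  -0.6] w0.0853 p [0.4777 0.2213 0.0415] f [-0.1466  0.2107]
closed t96.8 F [0.  1.4 1.1] w0.0126 p [0.4774 0.2214 0.0411] f [-0.1469  0.2108]
lifted t97.4 F [-0.2 -0.5 -7.1] w0.0132 p [0.4773 0.2208 0.0847] f [-0.147   0.2102]
mid t98.4 F [ 0.1  0.6 -7.8] w0.0130 p [0.4687 0.1111 0.0851] f [-0.1599  0.1009]
front t99.8 F [ 0.4  0.8 -7.6] w0.0128 p [ 0.4841 -0.0286  0.0851] f [-0.15   -0.0392]
```

Run:
```python
from h import *
move_straight(W(-.039,-.04,.085),velocity=.1); st("above")
move_straight(W(-.039,-.04,.068),velocity=.05); st()
z=.068
while z>.055:
    z-=.001; move_straight(W(-.039,-.04,z),velocity=.03); f=sense()["contact_force"][2]
    if f>-4: break
st(f"touch z{z:.3f}")
gripper_open(); st("open"); move_straight(W(-.039,-.04,.15)); 
move_pose([.40,-.1,.38],down(H)); s1=capture("scene"); s2=capture("side")
look("q",W(-.17,.0,.34),-H); strips("q"); st()
cv2.imwrite("pics/r.png",cv2.resize(s2[120:290,130:350],(800,600)))
```

```text
above t101.0 F [ 0.1  0.4 -7.3] w0.0131 p [ 0.5945 -0.0251  0.085 ] f [-0.0395 -0.0401]
 t101.5 F [-0.1 -1.  -6.5] w0.0128 p [ 0.5948 -0.0249  0.0677] f [-0.0391 -0.0399]
touch z0.060 t103.5 F [-7.5  0.4 14.3] w0.0130 p [ 0.5952 -0.0248  0.061 ] f [-0.0388 -0.0398]
open t104.2 F [-0.4  0.8  0.4] w0.0856 p [ 0.595 -0.025  0.06 ] f [-0.039 -0.04 ]
strip x-39.8 y30.9 yaw-0.1 deg w74.9 l118.4 mm
strip x-40.1 y-115.9 yaw0.2 deg w76.2 l102.7 mm
 t109.5 F [-0.3  0.9 -0.1] w0.0854 p [0.4625 0.0098 0.34  ] f [-0.17 -0.  ]
```

View pics/q2.png

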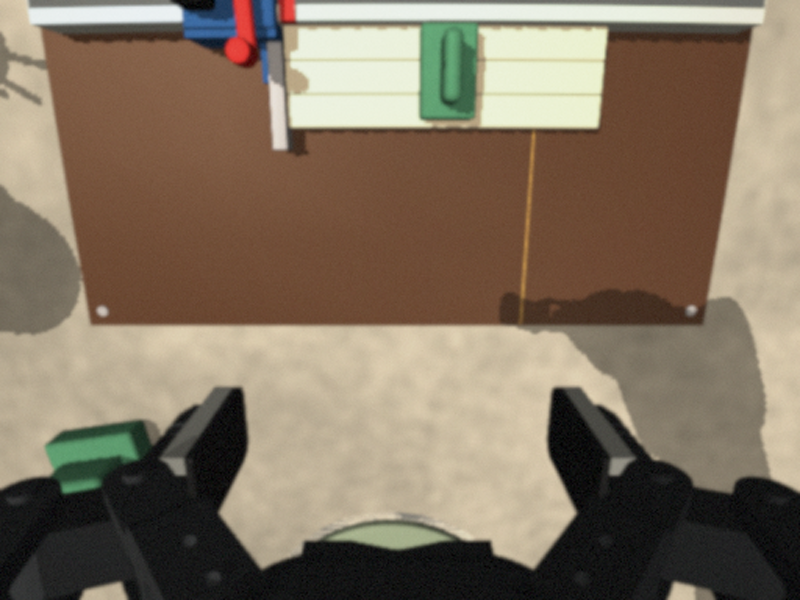

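View pics/r.png

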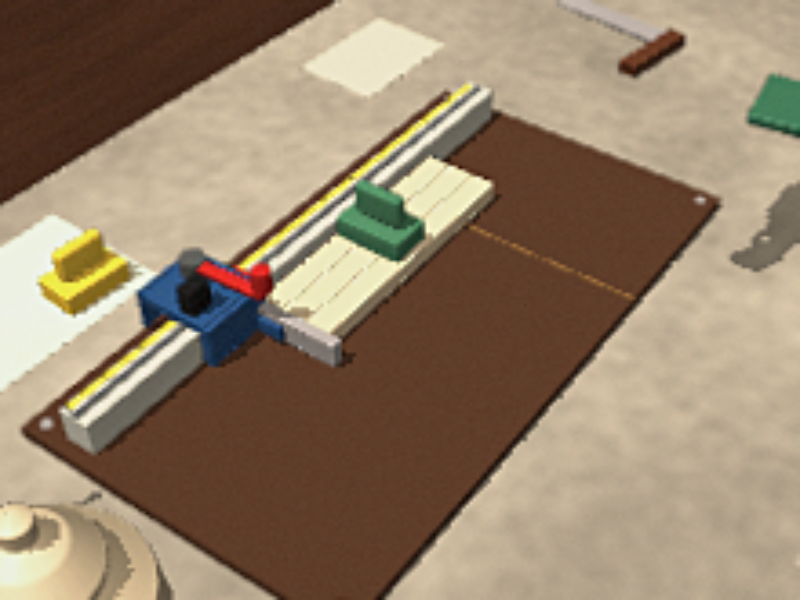

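Run:
```python
from h import *
from gap import gap
look("s",W(-.08,.089,.24),-H)
gap("s",(248,262),(170,181),(258,272),(79,88)); gap("i",(248,262),(170,181),(258,272),(79,88))
st(); sign_off()
```

```text
plate face y (np.float64(0.09178673501487652), np.float64(5.948350906446955e-05)) tape right y (np.float64(0.07865058803009779), np.float64(0.00017738508797443048)) face-mark 0.0011361469847787353
plate face y (np.float64(0.09150376947448059), np.float64(7.342168746057334e-05)) tape right y (np.float64(0.07891592236406106), np.float64(0.0002226888168258092)) face-mark 0.0005878471104195371
 t110.5 F [ 0.  -0.4 -0.3] w0.0852 p [0.5492 0.1016 0.2407] f [-0.0799  0.0883]
the job is handed in; nothing more can be done
```

The job is done and handed in at about 110 s; the hand-in gives no verdict.

- **Length stop:** I freed the lever, slid the stop about 86 mm to the right in two moves and locked it again (lever about 0.04 rad by eye).
    - The stop face was within 0.2 mm of the tape's left edge before locking, and about 0.6 mm left of it after.
    - The last picture before hand-in gave 1.1 mm. The extra half millimetre may be real or measuring error. I did not correct it.
- **Strips:** All three are flush side by side along the rail.
    - A close view showed no gaps and the ends against the stop.
    - Each end push stopped at the same point to within 0.02 mm.
    - The third strip was knocked aside partway through; I found it again in the pictures and placed it.
- **Weight:** The smaller green weight from the board now stands square across all three strips, at their middle. It sat level in both the wrist and side views, with nothing touching it.
- **Bystanders:** The arm stayed away from the urn, pad, square and tool pot. I did not measure their positions again at the end.

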